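Charge the mill jar from the ball dispenser

ROBOT

A 6-joint arm with a two-finger parallel gripper is mounted at the origin on the work surface. World frame = base frame: x ahead of the robot, y to its left, z up, the work surface at z = 0. Lengths are in m, angles in rad, forces in N, time in s.
With the tool pointing down it reaches from about 0.35 to 0.85 m from the base axis. Payload 8.1 kg.
Tool frame: the origin (TCP) lies on the mounting face of the last link; the fingertips stand 186 mm ahead of it and the grasp point (between the pads) lies 167 mm ahead of it; z points along the fingers, y is the line along which they close (so a half turn about z gives the same grasp; the last joint's range is limited). The gripper opens to 93 mm and grips with 3 to 60 N. Pads are 15 mm wide; open, the fingers measure 128 mm over their backs; the gripper's body (75 mm by 188 mm) begins 65 mm behind the grasp point.
Start: joints at [1.034, 0.13, 1.488, -0, 1.523, -0.085], TCP at [0.262, 0.54, 0.405] pointing down, gripper open.
Joint ranges: [-2.96, 2.96], [-0.89, 2.26], [0.02, 2.5], [-1.34, 4.48], [0, 2.73], [-2.66, 2.66]. Speed limits (rad/s): [2.39, 2.39, 2.79, 3.14, 3.14, 3.14].

INTERFACE

Orientations are given as a rotation vector (axis times angle).
In Python, from plant import * gives the robot as it stands. The module is installed in compiled form; this text tells all that it offers.
- The arm moves only by the tool arm_command, never from a script. Its argument "increments" is a list of rows, each a list of 6 numbers: the shift along the tool's x, y, z in units of 0.2 m (1.0 is 0.2 m), then the turn, a rotation vector about the tool's x, y, z in units of pi rad (1.0 is pi rad). A call has exactly 5 rows; each row is the pose to reach, as a shift and turn from the pose commanded when the call began, along the tool's axes at that moment, turning the shorter way round; what a row does not reach only later rows make up. A row lasts 1/8 s, in which the tool goes at most 62.5 mm and 10.7 degrees, less where a joint would pass 70% of its speed; a pose out of reach is approached as far as the arm can. A call with a number of a shift or a turn outside -1 to 1 is refused whole. A call with a gripper value outside its range is refused whole. "fingers" is the closure, from -1 (fully open) to 1 (shut), set as the call begins (left out, the last holds). The fingers move at their own pace and stop on an object; "force" is the grip in N (left out, the last holds). Time passes only in rows, so rows that repeat a pose let the fingers close, or fill a call up. It gives the time, the measured TCP pose, the force, the opening and the grip force at its end, in the units of the state.
- read_state(): the state, without advancing time (a new reading comes with each control period).
- read_camera(name): name is "side" or "top" or "wrist"; returns a dict with "image" (384x512x3 uint8, red, green, blue), "fx", "fy", "cx", "cy" (pixels), "k1" (the pictures are not rectified: a ray, as slopes to the right and down, at radius r is drawn at 1 + k1 r^2 times it, then the intrinsics apply), "T" (4x4, takes a point from camera to world coordinates). Camera axes: x right, y down, z forward; pixel columns grow to the right and rows downward; lengths in m; the calibration is good to about 2 mm. A picture is of the moment at which its call begins. There is no depth.
- close_job(): hands the job in; it is judged then, once.
The state is a dict: "t": time; "q": joint angles; "dq": joint speeds; "joint_torque": joint torques, N m; "tool_pos": TCP position; "orientation": TCP orientation; "force": force on the tool from outside, world axes, zero at the start; "wrist_torque": the same for the moment, N m; "opening": finger opening in m; "gripper_force": force on a finger pad.
Only numpy, scipy, OpenCV 4.12 (cv2) and the standard library are available. Lean on these libraries where they do the work, as an engineer would, in place of code of your own. Each camera call takes 0.05 s, during which the arm holds its last target. There are 200 camera calls.

TASK

The open mill jar stands under one of the two spouts of the ball dispenser; press the finger pad of that lane's lever down with the fingertips so that its gate lifts, and keep it down until all four balls of the lane have run into the jar, then let go so that the gate drops shut. Leave the other lane, whose jar is already lidded, shut with its balls in it, and do not handle the balls or move the jars, the tumblers or the brush.

Things in the scene. Friction and masses are not known exactly. Their poses are not given: they have to be found in the camera images.
- dispenser: ball dispenser, a grey steel stand 370 x 290 mm fixed to the bench, with two open-topped aluminium lanes 40 mm wide, centred at y = +65 (lane 1) and -65 mm (lane 2), sloping 9 degrees down to its -x front, where the finger pads stick out. Origin: centre of the underside of its 10 mm base plate, z up. Its highest fixed parts, the gate guides, reach 260 mm
- paddle_1 (a joint): rocking lever of lane 1, rad: 0 at rest (pad end up, gate shut) to 0.6 at its stop (pad end down, gate fully up). It turns on a level pin across the stand at its x = -65, y = +65, z = 230 mm. A spring and the gate bring it back to 0 when let go; pressing the pad takes about 3 N at first, 5 N at the stop. Balls pass from about 0.5 on
- pad_1 (a point): centre of the top of lane 1's rubber finger pad, 42 x 38 mm, 8 mm thick, on the front end of that lever, 100 mm from its pin, moving with it. At rest it is about 270 mm above the bench and slants up to the front by 0.3 rad; at the stop it is 59 mm lower and slants down by 0.3 rad. Pressed straight down
- gate_1 (a joint): height of lane 1's upright steel gate plate above its shut position, m: 0 shut, about 0.038 fully raised; linked to lever paddle_1's rear end. The balls are 30 mm high
- spout_1 (a point): front lip of lane 1, on the floor of the lane, 150 mm above the bench; what runs out falls here to the front
- ball_1a: loose white ceramic mill ball, 30 mm across, 50 g, origin at its centre; it starts in the row of four touching each other behind lane 1's gate
- ball_1b: loose white ceramic mill ball, 30 mm across, 50 g, origin at its centre; it starts in the row of four touching each other behind lane 1's gate
- ball_1c: loose white ceramic mill ball, 30 mm across, 50 g, origin at its centre; it starts in the row of four touching each other behind lane 1's gate
- ball_1d: loose white ceramic mill ball, 30 mm across, 50 g, origin at its centre; it starts in the row of four touching each other behind lane 1's gate
- paddle_2 (a joint): rocking lever of lane 2, rad: 0 at rest (pad end up, gate shut) to 0.6 at its stop (pad end down, gate fully up). It turns on a level pin across the stand at its x = -65, y = -65, z = 230 mm. A spring and the gate bring it back to 0 when let go; pressing the pad takes about 3 N at first, 5 N at the stop. Balls pass from about 0.5 on
- pad_2 (a point): centre of the top of lane 2's rubber finger pad, 42 x 38 mm, 8 mm thick, on the front end of that lever, 100 mm from its pin, moving with it. At rest it is about 270 mm above the bench and slants up to the front by 0.3 rad; at the stop it is 59 mm lower and slants down by 0.3 rad. Pressed straight down
- gate_2 (a joint): height of lane 2's upright steel gate plate above its shut position, m: 0 shut, about 0.038 fully raised; linked to lever paddle_2's rear end. The balls are 30 mm high
- spout_2 (a point): front lip of lane 2, on the floor of the lane, 150 mm above the bench; what runs out falls here to the front
- ball_2a: loose white ceramic mill ball, 30 mm across, 50 g, origin at its centre; it starts in the row of four touching each other behind lane 2's gate
- ball_2b: loose white ceramic mill ball, 30 mm across, 50 g, origin at its centre; it starts in the row of four touching each other behind lane 2's gate
- ball_2c: loose white ceramic mill ball, 30 mm across, 50 g, origin at its centre; it starts in the row of four touching each other behind lane 2's gate
- ball_2d: loose white ceramic mill ball, 30 mm across, 50 g, origin at its centre; it starts in the row of four touching each other behind lane 2's gate
- jar_open: the open white ceramic mill jar, 116 mm across and 110 mm high, standing loose on the base plate below one of the two spouts. Origin: centre of its underside; z up. Its mouth is 102 mm wide, its inner floor 10 mm above the origin
- jar_lidded: the other white ceramic mill jar, 116 mm across and 110 mm high, standing loose on the base plate below one of the two spouts. Origin: centre of its underside; z up. It is already charged and shut with a flat lid with a steel clamp and knob, 136 mm high in all
- tumbler: glazed stoneware tumbler standing on the bench in front of the dispenser, 84 mm across the rim, 90 mm high. Origin: centre of its foot. Not part of the job
- tumbler_stack: three tumblers nested in a stack on the bench in front of the dispenser, 85 mm across, 158 mm high. Origin: centre of the foot. Not part of the job
- brush: glaze brush, 190 mm long, lying on the bench beside the dispenser. Origin: under its middle. Not part of the job

How it is judged:
On the way, in this order (a step that is already met when the one before it is completed fails the run):
1. the fingers press the lever of the lane above the open jar and its gate begins to lift, with the lane's balls still in it (((y of jar_open in the frame of dispenser above 0 m and (value of joint gate_1 above 0.008 m and contact force between the fingers and paddle_1 above 0.5 N and (x of each of ball_1a, ball_1b, ball_1c, ball_1d in the frame of dispenser above 0.01 m and z of each of ball_1a, ball_1b, ball_1c, ball_1d in the frame of dispenser above 0.16 m))) or (y of jar_open in the frame of dispenser below 0 m and (value of joint gate_2 above 0.008 m and contact force between the fingers and paddle_2 above 0.5 N and (x of each of ball_2a, ball_2b, ball_2c, ball_2d in the frame of dispenser above 0.01 m and z of each of ball_2a, ball_2b, ball_2c, ball_2d in the frame of dispenser above 0.16 m))))), for 0.05 s.
2. all four balls of that lane lie in the open jar while the fingers still hold the gate up (((y of jar_open in the frame of dispenser above 0 m and ((horizontal distance between each of ball_1a, ball_1b, ball_1c, ball_1d and jar_open below 0.05 m and z of ball_1a in the frame of jar_open between 0 and 0.085 m and z of ball_1b in the frame of jar_open between 0 and 0.085 m and z of ball_1c in the frame of jar_open between 0 and 0.085 m and z of ball_1d in the frame of jar_open between 0 and 0.085 m) and value of joint gate_1 above 0.02 m and contact force between the fingers and paddle_1 above 0.5 N)) or (y of jar_open in the frame of dispenser below 0 m and ((horizontal distance between each of ball_2a, ball_2b, ball_2c, ball_2d and jar_open below 0.05 m and z of ball_2a in the frame of jar_open between 0 and 0.085 m and z of ball_2b in the frame of jar_open between 0 and 0.085 m and z of ball_2c in the frame of jar_open between 0 and 0.085 m and z of ball_2d in the frame of jar_open between 0 and 0.085 m) and value of joint gate_2 above 0.02 m and contact force between the fingers and paddle_2 above 0.5 N)))), for 0.1 s.
At the end, for the whole second after the job is handed in: All four balls of the lane above the open jar lie inside that jar, at rest; both levers are back up (under 0.05 rad) and both gates shut (within 3 mm); the four balls of the other lane are still behind their gate; both jars stand upright within 12 mm of where they stood (((y of jar_open in the frame of dispenser above 0 m and ((horizontal distance between each of ball_1a, ball_1b, ball_1c, ball_1d and jar_open below 0.05 m and z of ball_1a in the frame of jar_open between 0 and 0.085 m and z of ball_1b in the frame of jar_open between 0 and 0.085 m and z of ball_1c in the frame of jar_open between 0 and 0.085 m and z of ball_1d in the frame of jar_open between 0 and 0.085 m) and (x of each of ball_2a, ball_2b, ball_2c, ball_2d in the frame of dispenser above 0.01 m and z of each of ball_2a, ball_2b, ball_2c, ball_2d in the frame of dispenser above 0.16 m))) or (y of jar_open in the frame of dispenser below 0 m and ((horizontal distance between each of ball_2a, ball_2b, ball_2c, ball_2d and jar_open below 0.05 m and z of ball_2a in the frame of jar_open between 0 and 0.085 m and z of ball_2b in the frame of jar_open between 0 and 0.085 m and z of ball_2c in the frame of jar_open between 0 and 0.085 m and z of ball_2d in the frame of jar_open between 0 and 0.085 m) and (x of each of ball_1a, ball_1b, ball_1c, ball_1d in the frame of dispenser above 0.01 m and z of each of ball_1a, ball_1b, ball_1c, ball_1d in the frame of dispenser above 0.16 m)))) and value of joint each of gate_1, gate_2 below 0.003 m and value of joint each of paddle_1, paddle_2 below 0.05 rad and linear speed of each of ball_1a, ball_1b, ball_1c, ball_1d, ball_2a, ball_2b, ball_2c, ball_2d below 0.05 m/s and distance of each of jar_open, jar_lidded from where it was at the start of the episode below 0.012 m and angle between each of jar_open, jar_lidded's own z axis and vertical below 0.05 rad); the robot touches nothing.
It fails at once if the other lane's gate is opened (lever pressed beyond 0.15 rad) ((y of jar_open in the frame of dispenser above 0 m and value of joint paddle_2 above 0.15 rad) or (y of jar_open in the frame of dispenser below 0 m and value of joint paddle_1 above 0.15 rad)).
It fails at once if a ball is handled with the gripper (contact force between the fingers and ball_1a above 0.5 N or contact force between the fingers and ball_1b above 0.5 N or contact force between the fingers and ball_1c above 0.5 N or contact force between the fingers and ball_1d above 0.5 N or contact force between the fingers and ball_2a above 0.5 N or contact force between the fingers and ball_2b above 0.5 N or contact force between the fingers and ball_2c above 0.5 N or contact force between the fingers and ball_2d above 0.5 N).
It fails at once if a jar is pushed aside, lifted or tipped (distance of any of jar_open, jar_lidded from where it was at the start of the episode above 0.015 m or angle between any of jar_open, jar_lidded's own z axis and vertical above 0.15 rad).
It fails at once if a tumbler, the stack or the brush is moved (by more than 15 mm) (distance of any of tumbler, tumbler_stack, brush from where it was at the start of the episode above 0.015 m).
It also fails if it takes over 32 s, if anything falls off the work surface, if the arm or the gripper's body presses on something with over 40 N, if the wrist force passes 120 N, or if a joint passes its speed limit or range.

## Working session

There is one attempt and no reset: what is moved stays moved. The work goes in short steps, Python scripts to look and compute and a tool call to move; the robot and the scene stay as the last step left them, time stands still between calls to the robot, and variables do not carry over. Pictures are saved under pics/ and viewed, at most 10 in all, crops included, and the job is handed in when it is done.

Besides the shell and the picture viewer there is one more tool, called after "Request:" as name(argument=value, ...) on one line, values as JSON. arm_command: Moves the arm, as the interface text tells. Shifts and turns lie within -1 to 1; 1 stands for 0.2 m of shift or pi rad of turn. Its arguments: {"type":"object","properties":{"increments":{"type":"array","items":{"type":"array","items":{"type":"number","minimum":-1,"maximum":1}}},"fingers":{"type":"number"},"force":{"type":"number"}},"required":["increments"]}

```bash
mkdir -p pics; cat > h.py <<'E'
from plant import *
import numpy as np, cv2
def K(c): return np.array([[c["fx"],0,c["cx"]],[0,c["fy"],c["cy"]],[0,0,1]]), np.array([c["k1"],0,0,0,0.])
def ray(c,u,v):
    k,d=K(c); p=cv2.undistortPoints(np.array([[[u,v]]],float),k,d)[0,0]
    T=np.array(c["T"]); r=T[:3,:3]@[p[0],p[1],1]; return T[:3,3],r/np.linalg.norm(r)
def onz(c,u,v,z):
    o,r=ray(c,u,v); return o+r*(z-o[2])/r[2]
def proj(c,P):
    k,d=K(c); T=np.linalg.inv(np.array(c["T"])); rv=cv2.Rodrigues(T[:3,:3])[0]
    return cv2.projectPoints(np.array(P,float).reshape(-1,1,3),rv,T[:3,3],k,d)[0][:,0]
def save(c,n): cv2.imwrite("pics/"+n+".png",c["image"][:,:,::-1])
E
python3 - <<'E'
from h import *
import pickle
for n in("top","side"):
    c=read_camera(n); save(c,n+"0"); pickle.dump(c,open(n+".pkl","wb")); print(n,np.round(c["T"],3),c["fx"],c["k1"])
s=read_state(); print(s["t"],s["tool_pos"],s["orientation"],s["opening"])
E
```

```text
top [[-0.015 -0.994  0.107  0.451]
 [-1.     0.016  0.012  0.   ]
 [-0.013 -0.106 -0.994  1.005]
 [ 0.     0.     0.     1.   ]] 402.6413424305786 -0.017767955275477903
side [[-0.994 -0.075  0.083  0.459]
 [-0.111  0.763 -0.637  0.788]
 [-0.016 -0.642 -0.767  1.123]
 [ 0.     0.     0.     1.   ]] 481.74269081119826 -0.11766285626026045
0.1 [0.26183618 0.53964015 0.40379774] [-7.03584301e-01 -3.06131614e+00  2.43877477e-03] 0.09299036867169734
```

View pics/top0.png

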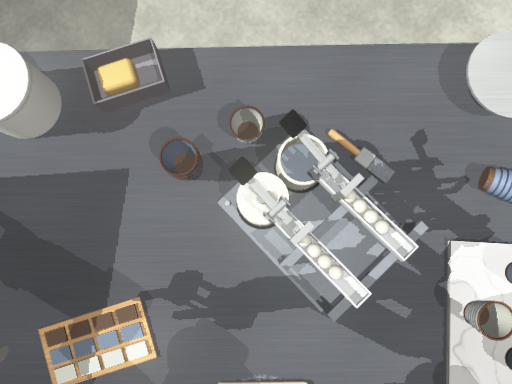

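View pics/side0.png

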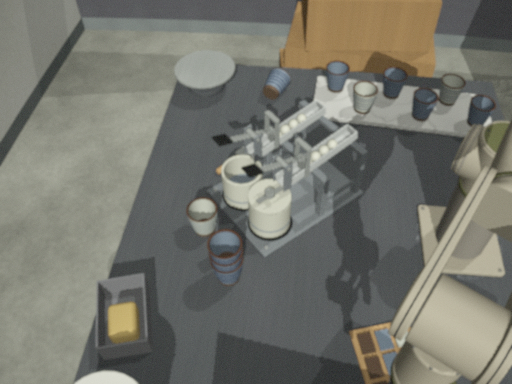

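The open jar is at top (303,162), and its pad is the black square at top (293,123) and side (222,140). The other pad is at top (243,170) and side (252,170), over the lidded jar. Next I triangulate both pads and the lane direction.

```bash
cat > m.py <<'E'
from h import *
import pickle
t=pickle.load(open("top.pkl","rb")); s=pickle.load(open("side.pkl","rb"))
def blob(c,u,v,r=22):
    im=c["image"].max(2); m=np.zeros_like(im); m[v-r:v+r,u-r:u+r]=(im[v-r:v+r,u-r:u+r]<32)
    n,l,st,ce=cv2.connectedComponentsWithStats(m)
    i=1+np.argmax(st[1:,4]); return ce[i],st[i]
P=[]
for (a,b) in (((293,123),(222,140)),((243,170),(252,170))):
    (p,sp),(q,sq)=blob(t,*a),blob(s,*b); print(p,sp,q,sq)
    o1,r1=ray(t,*p); o2,r2=ray(s,*q)
    k=np.linalg.lstsq(np.c_[r1,-r2],o2-o1,rcond=None)[0]; A=o1+k[0]*r1;B=o2+k[1]*r2
    print("pt",(A+B)/2,"gap",np.linalg.norm(A-B),"top@.27",onz(t,*p,.266)); P.append((A+B)/2)
d=P[1]-P[0]; print("sep",np.linalg.norm(d[:2]))
# lane directions by balls (height ~.2)
print("lane", [onz(t,u,v,.2).round(3) for u,v in((360,206),(382,227),(307,250),(336,272))])
R=cv2.Rodrigues(np.array(read_state()["orientation"]))[0]; print(R.round(3), "sep angle",np.degrees(np.arctan2(d[1],d[0])),"tool y",np.degrees(np.arctan2(R[1,1],R[0,1])))
E
python3 m.py
```

```text
Traceback (most recent call last):
  File "m.py", line 10, in <module>
    (p,sp),(q,sq)=blob(t,*a),blob(s,*b); print(p,sp,q,sq)
                  ~~~~^^^^^^
  File "m.py", line 7, in blob
    i=1+np.argmax(st[1:,4]); return ce[i],st[i]
        ~~~~~~~~~^^^^^^^^^^
ValueError: attempt to get argmax of an empty sequence
```

```bash
sed -i 's/m\[v-r:v+r,u-r:u+r\]=(im\[v-r:v+r,u-r:u+r\]<32)/w=im[v-r:v+r,u-r:u+r]; m[v-r:v+r,u-r:u+r]=(w<int(im[v-2:v+3,u-2:u+3].mean())+9); print(im[v,u])/' m.py; python3 m.py
```

```text
53
36
[292.62259615 123.19230769] [280 110  27  27 416] [221.45918367 139.29591837] [213 135  17  10  98]
pt [ 0.66341188 -0.065084    0.26771811] gap 0.002215414326208713 top@.27 [ 0.66275311 -0.06515489  0.266     ]
73
34
[240.77987421 169.57023061] [221 156  35  29 477] [251.97196262 170.29906542] [244 166  17  10 107]
pt [0.57504152 0.03320293 0.26967365] gap 0.0008387023096797983 top@.27 [0.57608814 0.03335673 0.266     ]
sep 0.13217276805051192
lane [array([ 0.51 , -0.201,  0.2  ]), array([ 0.467, -0.243,  0.2  ]), array([ 0.424, -0.093,  0.2  ]), array([ 0.38 , -0.149,  0.2  ])]
[[-0.9    0.437 -0.001]
 [ 0.437  0.9   -0.001]
 [ 0.    -0.002 -1.   ]] sep angle 131.95889986176533 tool y 64.11290677023793
```

Both pads triangulate to z≈0.27 with 132 mm separation, so they fit the given sizes. The target pad is at (0.663, -0.065, 0.268), and the fingers should close across the lane (132°). I'll close the fingers, rise and move over.

Request:
arm_command(increments=[[0,0,-0.3,0,0,0],[-0.1,-0.06,-0.55,0,0,0],[-0.3,-0.18,-0.55,0,0,0],[-0.55,-0.32,-0.55,0,0,0],[-0.78,-0.46,-0.55,0,0,0]], fingers=1, force=10)

```text
t: 0.72
tool_pos: [0.3628, 0.3875, 0.5143]
orientation: [-0.703, -3.062, 0.001]
force: [1.4, -0.3, -1.4]
opening: 0.0476
gripper_force: 0.0
```

Request:
arm_command(increments=[[-0.16,-0.09,0,0,0,0],[-0.32,-0.18,0,0,0,0],[-0.48,-0.28,0,0,0,0],[-0.64,-0.38,0,0,0,0],[-0.78,-0.46,0,0,0,0]])

```text
t: 1.35
tool_pos: [0.4628, 0.2368, 0.5143]
orientation: [-0.704, -3.061, 0.001]
force: [0.5, 0.2, -0.1]
opening: 0.001
gripper_force: 0.0
```

Request:
arm_command(increments=[[-0.16,-0.09,0,0,0,0],[-0.32,-0.18,0,0,0,0],[-0.48,-0.28,0,0,0,0],[-0.64,-0.38,0,0,0,0],[-0.78,-0.46,0,0,0,0]])

```text
t: 1.98
tool_pos: [0.563, 0.0858, 0.5142]
orientation: [-0.704, -3.061, 0.0]
force: [0.1, 0.3, 0.3]
opening: 0.0003
gripper_force: 0.0
```

Request:
arm_command(increments=[[-0.16,-0.09,0,0,0,0],[-0.32,-0.18,0,0,0,0],[-0.48,-0.28,0,0,0,0],[-0.64,-0.38,0,0,0,0],[-0.78,-0.46,0,0,0,0]])

```text
t: 2.6
tool_pos: [0.6632, -0.0651, 0.5139]
orientation: [-0.704, -3.06, 0.0]
force: [0.0, 0.8, 0.2]
opening: 0.0006
gripper_force: 0.0
```

Request:
arm_command(increments=[[0,0,0,0,0,0.058],[0,0,0,0,0,0.116],[0,0,0,0,0,0.174],[0,0,0,0,0,0.232],[0,0,0,0,0,0.29]])

```text
t: 3.22
tool_pos: [0.6627, -0.0637, 0.514]
orientation: [-1.985, -2.433, 0.001]
force: [0.1, 0.1, -0.5]
opening: 0.0005
gripper_force: 0.0
```

Request:
arm_command(increments=[[0,0,0,0,0,0.058],[0,0,0,0,0,0.116],[0,0,0,0,0,0.174],[0,0,0,0,0,0.232],[0,0,0,0,0,0.29]])

```text
t: 3.85
tool_pos: [0.6627, -0.0637, 0.514]
orientation: [-2.854, -1.312, 0.002]
force: [-0.9, 1.1, -0.3]
opening: 0.0007
gripper_force: 0.0
```

Request:
arm_command(increments=[[0,0,0,0,0,0.04],[0,0,0,0,0,0.04],[0,0,0,0,0,0.04],[0,0,0,0,0,0.04],[0,0,0,0,0,0.04]])

```text
t: 4.47
tool_pos: [0.6627, -0.0637, 0.5147]
orientation: [-2.927, -1.14, 0.0]
force: [0.3, 0.0, 0.3]
opening: 0.0009
gripper_force: 0.0
```

```bash
cat > st.py <<'E'
from h import *
s=read_state(); R=cv2.Rodrigues(np.array(s["orientation"]))[0]
p=np.array(s["tool_pos"]); tip=p+R[:,2]*.186
print(s["t"],"tip",tip.round(4),"R",R.round(3).tolist(),"q",np.round(s["q"],2),"F",np.round(s["force"],1),s["opening"])
print("to pad, tool axes/0.2:",(R.T@(np.array([.663,-.065,.268])-tip)/.2).round(3))
E
python3 st.py; python3 -c "
from h import *
save(read_camera('top'),'top1')"
```

```text
4.475 tip [ 0.6627 -0.0637  0.3287] R [[0.737, 0.676, -0.0], [0.676, -0.737, 0.0], [-0.0, -0.0, -1.0]] q [-0.17  0.3   1.1  -0.    1.74  0.66] F [0.3 0.  0.3] 0.0009021657061160937
to pad, tool axes/0.2: [-0.003  0.006  0.304]
```

View pics/top1.png

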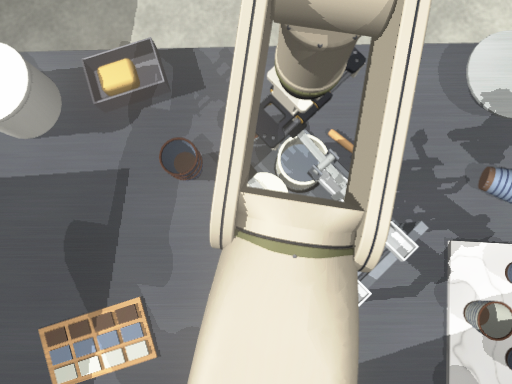

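The closed fingers are over the pad at the right height, and the force reads about zero. Pressing down now.

Request:
arm_command(increments=[[0,0,0.1,0,0,0],[0,0,0.18,0,0,0],[0,0,0.24,0,0,0],[0,0,0.28,0,0,0],[0,0,0.32,0,0,0]])

```text
t: 5.15
tool_pos: [0.6629, -0.0635, 0.4515]
orientation: [2.927, 1.139, 0.003]
force: [1.5, 1.1, 4.4]
opening: 0.0004
gripper_force: 1.7
```

Request:
arm_command(increments=[[0,0,0.05,0,0,0],[0,0,0.1,0,0,0],[0,0,0.15,0,0,0],[0,0,0.19,0,0,0],[0,0,0.22,0,0,0]])

```text
t: 5.78
tool_pos: [0.6628, -0.0637, 0.4064]
orientation: [2.927, 1.139, 0.001]
force: [1.6, 2.1, 6.1]
opening: 0.0004
gripper_force: 2.9
```

```bash
python3 st.py; python3 -c "
from h import *
c=read_camera('side'); cv2.imwrite('pics/side1.png',cv2.resize(c['image'][90:290,170:370,::-1],(600,600)))"
```

```text
5.775 tip [ 0.6629 -0.0637  0.2204] R [[0.737, 0.676, 0.0], [0.676, -0.737, -0.0], [0.0, 0.0, -1.0]] q [-0.17  0.31  1.28 -0.    1.55  0.66] F [1.6 2.1 6.1] 0.00038775838283604367
to pad, tool axes/0.2: [-0.004  0.005 -0.238]
```

View pics/side1.png

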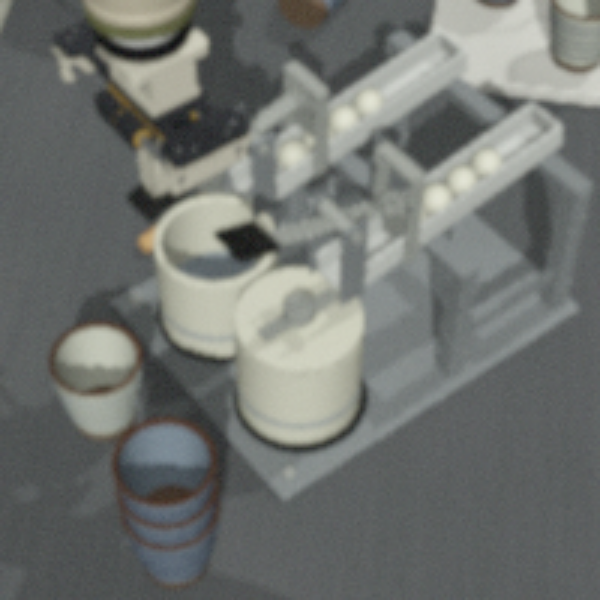

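The side crop shows the pad pressed and one ball already past the gate at (292,152), with the rest following (about (343,117) and (370,100)). I'll press 3 mm further and hold.

Request:
arm_command(increments=[[0,0,0.01,0,0,0],[0,0,0.015,0,0,0],[0,0,0.015,0,0,0],[0,0,0.015,0,0,0],[0,0,0.015,0,0,0]])

```text
t: 6.45
tool_pos: [0.6626, -0.0639, 0.404]
orientation: [2.928, 1.139, 0.0]
force: [2.0, 1.8, 5.1]
opening: 0.0004
gripper_force: 2.8
```

Request:
arm_command(increments=[[0,0,0,0,0,0],[0,0,0,0,0,0],[0,0,0,0,0,0],[0,0,0,0,0,0],[0,0,0,0,0,0]])

```text
t: 7.08
tool_pos: [0.6626, -0.0639, 0.404]
orientation: [2.928, 1.139, 0.0]
force: [1.8, 1.1, 5.3]
opening: 0.0006
gripper_force: 2.8
```

Request:
arm_command(increments=[[0,0,0,0,0,0],[0,0,0,0,0,0],[0,0,0,0,0,0],[0,0,0,0,0,0],[0,0,0,0,0,0]])

```text
t: 7.7
tool_pos: [0.6626, -0.0639, 0.4041]
orientation: [2.928, 1.139, 0.0]
force: [1.4, 1.6, 5.2]
opening: 0.0005
gripper_force: 2.8
```

Request:
arm_command(increments=[[0,0,0,0,0,0],[0,0,0,0,0,0],[0,0,0,0,0,0],[0,0,0,0,0,0],[0,0,0,0,0,0]])

```text
t: 8.32
tool_pos: [0.6626, -0.0639, 0.404]
orientation: [2.928, 1.139, -0.0]
force: [1.6, 0.9, 5.8]
opening: 0.0003
gripper_force: 2.8
```

```bash
python3 -c "
from h import *
c=read_camera('side'); a=cv2.resize(c['image'][90:220,190:320,::-1],(400,400),interpolation=2)
c=read_camera('top'); b=cv2.resize(c['image'][110:270,260:420,::-1],(400,400),interpolation=2)
cv2.imwrite('pics/both2.png',np.hstack([a,b]))"
```

```text
(no output)
```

View pics/both2.png

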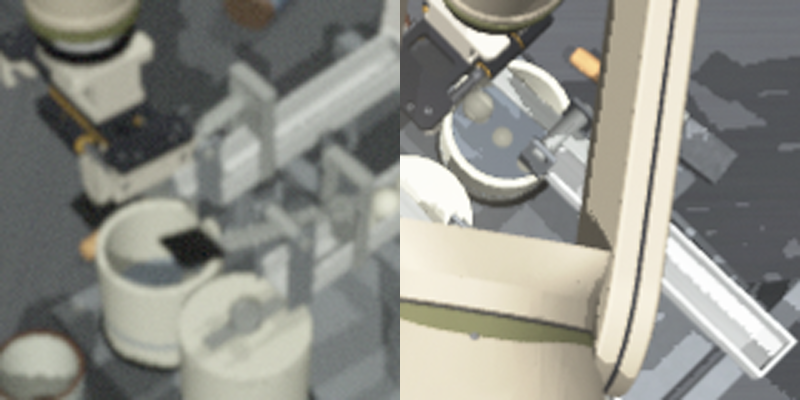

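The lane is empty. Two balls show in the jar at (480,105) and (502,137), and the other two would be hidden by the gripper and the rim. I'll hold a bit longer, then let go straight up and move aside.

Request:
arm_command(increments=[[0,0,0,0,0,0],[0,0,0,0,0,0],[0,0,0,0,0,0],[0,0,0,0,0,0],[0,0,0,0,0,0]])

```text
t: 9.05
tool_pos: [0.6626, -0.0639, 0.404]
orientation: [2.928, 1.139, -0.0]
force: [2.2, 1.0, 5.3]
opening: 0.0008
gripper_force: 2.8
```

Request:
arm_command(increments=[[0,0,-0.06,0,0,0],[0,0,-0.12,0,0,0],[0,0,-0.2,0,0,0],[0,0,-0.28,0,0,0],[0,0,-0.4,0,0,0]])

```text
t: 9.68
tool_pos: [0.6625, -0.0637, 0.4837]
orientation: [-2.927, -1.138, 0.002]
force: [-0.0, 0.1, 0.3]
opening: 0.0005
gripper_force: 0.0
```

Request:
arm_command(increments=[[0,0,-0.15,0,0,0],[0,0.2,-0.2,0,0,0],[0,0.4,-0.2,0,0,0],[0,0.6,-0.2,0,0,0],[0,0.8,-0.2,0,0,0]])

```text
t: 10.3
tool_pos: [0.7713, -0.1824, 0.5241]
orientation: [-2.928, -1.139, -0.0]
force: [1.2, 0.1, 0.2]
opening: 0.0005
gripper_force: 0.0
```

```bash
python3 -c "
from h import *
c=read_camera('side'); a=cv2.resize(c['image'][90:220,190:320,::-1],(400,400),interpolation=2)
c=read_camera('top'); b=cv2.resize(c['image'][100:260,220:380,::-1],(400,400),interpolation=2)
cv2.imwrite('pics/both3.png',np.hstack([a,b]))"
```

```text
(no output)
```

View pics/both3.png

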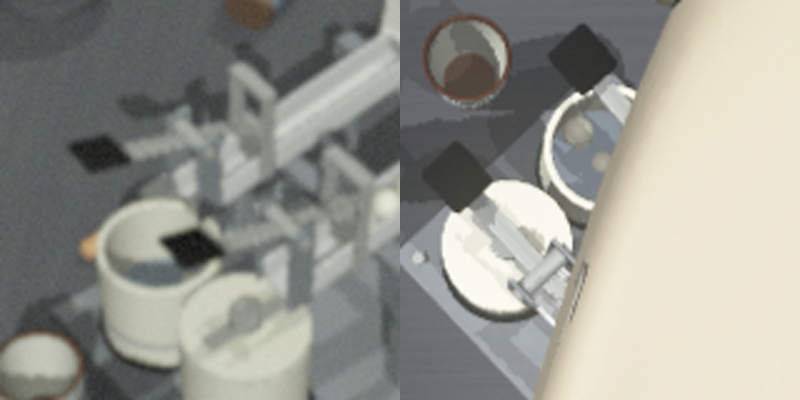

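The lever is back up, at (100,153) in the left crop, and so is the other one. I'll clear the view for a count of the balls.

Request:
arm_command(increments=[[0.06,-0.18,-0.1,0,0,0],[0.12,-0.36,-0.1,0,0,0],[0.18,-0.54,-0.1,0,0,0],[0.24,-0.72,-0.1,0,0,0],[0.3,-0.9,-0.1,0,0,0]])

```text
t: 11.02
tool_pos: [0.6919, -0.0065, 0.5446]
orientation: [-2.927, -1.14, -0.001]
force: [0.5, -0.8, -0.1]
opening: 0.0009
gripper_force: 0.0
```

Request:
arm_command(increments=[[0.06,-0.18,0,0,0,0],[0.12,-0.36,0,0,0,0],[0.18,-0.54,0,0,0,0],[0.24,-0.72,0,0,0,0],[0.3,-0.9,0,0,0,0]])

```text
t: 11.65
tool_pos: [0.6142, 0.1663, 0.5445]
orientation: [-2.927, -1.14, -0.001]
force: [0.1, -0.1, -0.4]
opening: 0.0003
gripper_force: 0.0
```

Request:
arm_command(increments=[[0.06,-0.18,0,0,0,0],[0.12,-0.36,0,0,0,0],[0.18,-0.54,0,0,0,0],[0.24,-0.72,0,0,0,0],[0.3,-0.9,0,0,0,0]])

```text
t: 12.28
tool_pos: [0.5368, 0.3392, 0.5445]
orientation: [-2.927, -1.14, -0.001]
force: [-0.0, 1.0, 0.2]
opening: 0.0003
gripper_force: 0.0
```

```bash
python3 -c "
from h import *
c=read_camera('top'); cv2.imwrite('pics/top4.png',cv2.resize(c['image'][90:310,210:430,::-1],(600,600),interpolation=2))"
```

```text
(no output)
```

View pics/top4.png

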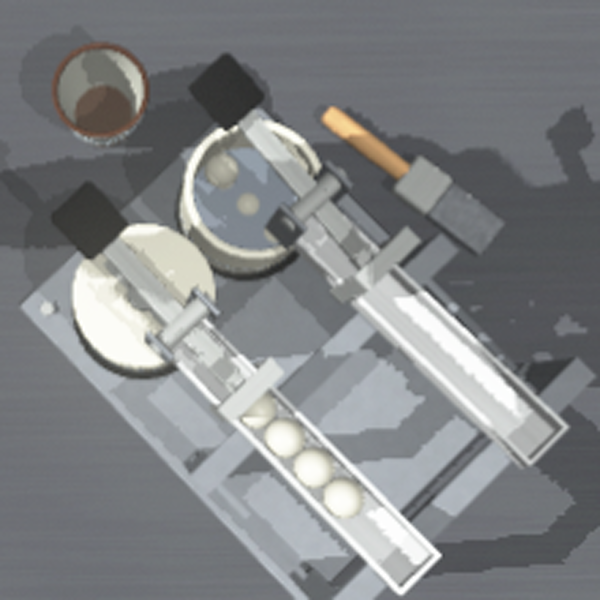

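The lane over the open jar is empty and its gate is shut. Two balls are visible in the jar at (222,168) and (248,204), and the rest can only be under the lever, since none lie on the base or bench. The other lane still has its four balls. Handing in.

```bash
python3 -c "
from plant import *
print(close_job())"
```

```text
the job is handed in; nothing more can be done
None
```

I emptied the lane above the open jar, let the lever go and handed the job in; two of its four balls are visible in the jar, the other two must be hidden under the lever since none lie elsewhere, and the other lane still holds its four (no verdict was returned).

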